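Set the sliding jaw of a panel cramp to a mosaic panel

TASK

The mosaic panel lies on the cramp against its fixed head, but the sliding jaw is pinned much too far away. Pull up the jaw's spring plunger, slide the jaw along the tube until its pad just meets the panel's edge, then let the plunger go and ease the jaw back until the pin drops fully home in the first hole it comes to, ready for the screw. Do not force the jaw or press hard on the freshly glued panel, and leave the panel and everything else on the bench where it lies.

Things in the scene. Friction and masses are not known exactly. Their poses are not given: they have to be found in the camera images.
- plunger (a joint): how far (m) the jaw's spring plunger is pulled up: 0 = fully home (pin 9 mm below the tube's top, through a hole), 0.009 = pin's tip riding on the tube, 0.016 = end of travel. Its spring pulls down with 5 N at 0, 11 N at 0.016; let go, it snaps down by itself. While it is held up, the jaw rises too by its 1.5 mm of play on the tube, so the knob moves that much more than this reading
- knob (a point): centre of the plunger's round black knob: 26 mm in diameter, 25 mm high, axis vertical. Under it a steel barrel 20 mm in diameter, then, 25 mm below this point when home, the flat top of the jaw's sleeve. The knob stays on the jaw: held or pushed sideways it slides the jaw along the tube, against about 1 to 4 N of friction. Axes as cramp
- jaw_face (a point): centre of the face of the sliding jaw's wooden pad, which meets the panel: 60 mm wide, 27 mm high, looking along -y of cramp, 62 mm from the knob's axis. The jaw is a grey steel sleeve round the tube, 44 mm wide, 94 mm long, 0.5 kg. Axes as cramp
- panel: the loose mosaic panel in its wooden edging, 240 mm (x) by 200 mm (y), 20 mm thick, 0.9 to 1.3 kg, lying on the tube and two wooden bearers; origin at the centre of its underside. The edge that the jaw meets lies 100 mm from the origin along its +y; the opposite edge is against the fixed head
- cramp: the fixed cramp: a steel tube 30 mm square, 630 mm long, its top 48 mm above the bench. Origin on the bench under the tube; z up, y along the tube from the fixed head to the jaw's end. In its top are round 12 mm holes for the 10 mm pin, drilled by hand, unevenly, 26 to 34 mm apart; where they lie is not measured: slid along the tube, the released pin drops into the next hole and stops the jaw
- hammer: a cross-peen hammer with a wooden handle, 290 mm long, lying on the bench to the right; origin under its middle
- nippers: tile nippers with two black handles, about 180 mm long, lying beyond the free end of the tube; origin at bench level near the pivot
- glue: a white glue bottle, 58 mm wide, 170 mm high, standing beyond the tube on the far side of the jaw; origin under its centre
- grout: a jar, 90 mm wide, 85 mm high, standing beside the cramp's fixed head on the far side; origin under its centre
- slab: a flat pale piece of broken tile, about 150 mm across, 9 mm thick, on the left; origin under its middle
- slate: a dark piece of broken tile, about 65 mm across, 9 mm thick, on the robot's side of the jaw; origin under its middle
- tile: a terracotta piece of broken tile, about 55 mm across, 9 mm thick, on the far side of the jaw; origin under its middle
- spreader: a flat steel adhesive spreader with a wooden handle, 250 mm long, lying at the front right; origin at bench level in its middle

How it is judged:
On the way, in this order (a step that is already met when the one before it is completed fails the run):
1. the plunger is pulled up, its pin clear of the tube (value of joint plunger above 0.0105 m), for 0.2 s.
2. the jaw's pad is brought up to the panel's edge (within 3 mm) (y of jaw_face in the frame of panel below 0.103 m), for 0.1 s.
At the end, for the whole second after the job is handed in: The pin is fully home (plunger within 3 mm of 0) in the hole nearest to the panel of those that leave the jaw clear of it (so the gap between pad and panel is less than the distance to the next hole), the panel lies within 6 mm of where it was, and jaw and panel are at rest (value of joint plunger below 0.003 m and ((y of jaw_face in the frame of cramp between 0.101 and 0.111 m and y of jaw_face in the frame of panel below 0.129 m) or (y of jaw_face in the frame of cramp between 0.074 and 0.084 m and y of jaw_face in the frame of panel below 0.135 m) or (y of jaw_face in the frame of cramp between 0.041 and 0.051 m and y of jaw_face in the frame of panel below 0.128 m)) and y of jaw_face in the frame of panel above 0.0985 m and distance of panel from where it was at the start of the episode below 0.006 m and linear speed of each of jaw, panel below 0.01 m/s); the robot touches nothing.
It fails at once if the panel is pressed with more than 25 N (contact force between jaw and panel above 25 N).
It fails at once if the jaw is forced on its tube (more than 60 N: shoved on with the pin in a hole, or the plunger hauled against its end) (contact force between jaw and cramp above 60 N).
It fails at once if the panel is pushed out of place by more than 10 mm (distance of panel from where it was at the start of the episode above 0.01 m).
It fails at once if something else on the bench is shifted by more than 30 mm (distance of any of hammer, nippers, glue, grout, slab, slate, tile, spreader from where it was at the start of the episode above 0.03 m).
It also fails if it takes over 51 s, if anything falls off the work surface, if the arm or the gripper's body presses on something with over 40 N, if the wrist force passes 120 N, or if a joint passes its speed limit or range.

ROBOT

A 6-joint arm with a two-finger parallel gripper is mounted at the origin on the work surface. World frame = base frame: x ahead of the robot, y to its left, z up, the work surface at z = 0. Lengths are in m, angles in rad, forces in N, time in s.
With the tool pointing down it reaches from about 0.375 to 0.9 m from the base axis. Payload 3.1 kg.
Tool frame: the origin (TCP) lies at the very end of the fingers, on their centre line; the grasp point (between the pads) lies 19 mm behind it; z points along the fingers, y is the direction in which the jaws open and shut (so a half turn about z gives the same grasp; the last joint's range is limited). The gripper opens to 87 mm and grips with 3 to 60 N. Pads are 19 mm wide; open, the fingers measure 117 mm over their backs; the gripper's body (75 mm by 190 mm) begins 51 mm behind the grasp point.
Start: joints at [-1.313, 0.527, 1.433, -0, 1.181, -0.178], TCP at [0.264, -0.567, 0.223] pointing down, gripper open.
Joint ranges: [-3.08, 3.08], [-0.75, 2.2], [0.22, 2.44], [-1.43, 4.57], [0, 2.65], [-2.85, 2.85]. Speed limits (rad/s): [2.79, 2.79, 3.14, 3.14, 3.14, 3.14].

INTERFACE

Orientations are given as [roll, pitch, yaw] about the fixed x, y, z axes, in that order (R = Rz(yaw) Ry(pitch) Rx(roll)).
In Python, from bench import bot gives the robot as it stands. The module is installed in compiled form; this text tells all that it offers.
- The arm moves only by the shell command python3 -m pendant 'ROWS' [FORCE]. ROWS is JSON, a list of rows, each a list of 5 numbers: the shift along the tool's x, y, z in mm, then the turn about the tool's z in rad, then the opening in per cent of the stroke, from 0 (shut) to 100 (fully open). In form: [[tx, ty, tz, roll, grip], ...]. A call has 1 to 10 rows; each row shifts and turns the commanded pose from where the row before left it, along the tool's axes as they then stand; what a row does not reach is not made up. A row lasts 1/8 s, in which the tool goes at most 62.5 mm and 10.7 degrees, less where a joint would pass 70% of its speed; a pose out of reach is approached as far as the arm can. A call is refused whole if a number of a shift passes 62.5 or a number of a turn 0.188, either way. A call with a gripper value outside its range is refused whole. The fingers move at their own pace and stop on an object; FORCE is the grip in N (left out, the last holds). Time passes only in rows, so rows that do not move let the fingers close. It gives the time, the measured TCP pose, the force and the opening at its end, in the units of the state.
- bot.observe(): the state, without advancing time (a new reading comes with each control period).
- bot.read_camera(name): name is "side" or "top"; returns the picture (420x560x3 uint8, red, green, blue); there is no depth.
- bot.calibration(name): a dict with "fovy" (degrees; the focal length in pixels is half the picture's height over the tangent of half this angle, whatever the lens; pixels are square), "cx", "cy" (the principal point, pixels), "k1" (the pictures are not rectified: a ray, as slopes to the right and down, at radius r is drawn at 1 + k1 r^2 times it, then the intrinsics apply), "rvec" (rotation vector, rad) and "tvec" (3), from world to camera coordinates, as OpenCV has them. Camera axes: x right, y down, z forward; pixel columns grow to the right and rows downward; lengths in m; the calibration is good to about 2 mm. A picture is of the moment at which its call begins. calibration takes no time and is no camera call.
- bot.close_job(): hands the job in, once; it reports no verdict.
Trained networks look in the newest picture that a camera, given by its name, has taken for a name from the list of things; names that differ only in an ending like _2 or _b are one class to them, and where a whole thing is asked for, a point or a joint stands for the part that bears it (a point fixed in the world has none). Each returns a list of dicts, best first, with "score" (0 to 1); they miss things now and then, are a little off and sometimes report something else, mostly with a low value. They report only what shows in the picture. A call takes as long as a camera call.
- bot.look_for(camera, query): "pixel" ([row, column] in pixels, amid what is visible of it).
The state is a dict: "time_s": time; "joint_positions": joint angles; "qd": joint speeds; "joint_efforts": joint torques, N m; "position": TCP position; "tcp_rot": TCP orientation; "force": force on the tool from outside, world axes, zero at the start; "wrist_torque": the same for the moment, N m; "gripper_width": opening from 0.0 (shut) to 1.0 (fully open).
Only numpy, scipy, OpenCV 4.12 (cv2) and the standard library are available. Lean on these libraries where they do the work, as an engineer would, in place of code of your own. Each camera call takes 0.05 s, during which the arm holds its last target. There are 200 camera calls.

## Working session

There is one attempt and no reset: what is moved stays moved. The work goes in short steps, Python scripts to look and compute and a shell command to move; the robot and the scene stay as the last step left them, time stands still between calls to the robot, and variables do not carry over. Pictures are saved under pics/ and viewed, about 8 in all and at most 12, crops included, and the job is handed in when it is done.

```bash
mkdir -p pics; cat > h.py <<'E'
import numpy as np, cv2
from bench import bot
def cal(n):
    c=bot.calibration(n); f=210/np.tan(np.radians(c["fovy"])/2)
    return c,f,cv2.Rodrigues(np.array(c["rvec"],float))[0],np.array(c["tvec"],float)
def ray(n,px):
    c,f,R,t=cal(n); d=np.array([(px[1]-c["cx"])/f,(px[0]-c["cy"])/f]); u=d.copy()
    for _ in range(30): u=d/(1+c["k1"]*(u@u))
    return -R.T@t, R.T@np.array([u[0],u[1],1])
def atz(n,px,z):
    o,d=ray(n,px); return o+d*(z-o[2])/d[2]
def tri(pa,pb):
    o1,d1=ray("top",pa);o2,d2=ray("side",pb)
    A=np.stack([d1,-d2],1); s=np.linalg.lstsq(A,o2-o1,rcond=None)[0]
    p,q=o1+d1*s[0],o2+d2*s[1]; return (p+q)/2,np.linalg.norm(p-q)
def proj(n,P):
    c,f,R,t=cal(n); p=R@np.array(P)+t; u=p[:2]/p[2]; u=u*(1+c["k1"]*(u@u)); return [u[1]*f+c["cy"],u[0]*f+c["cx"]]
def save(n,name,crop=None,s=1):
    im=bot.read_camera(n)
    if crop: im=im[crop[0]:crop[1],crop[2]:crop[3]]
    if s!=1: im=cv2.resize(im,None,fx=s,fy=s,interpolation=cv2.INTER_CUBIC)
    cv2.imwrite("pics/"+name,im[...,::-1])
E
python3 - <<'E'
from h import *
for n in("top","side"):
    save(n,n+"0.png")
    print(n,-cal(n)[2].T@cal(n)[3])
    for q in("knob","jaw_face","panel","cramp","glue","grout","slate","tile"):
        print(q,[(np.round(r["pixel"],1).tolist(),round(r["score"],2)) for r in bot.look_for(n,q)[:2]])
o=bot.observe();print(o)
E
```

```text
top [0.27203475 0.01167694 1.3534881 ]
knob [([206.3, 194.3], 0.41)]
jaw_face [([208.6, 202.1], 0.64), ([196.8, 280.9], 0.34)]
panel [([198.0, 280.5], 0.94)]
cramp [([219.2, 326.2], 0.62), ([204.8, 198.0], 0.59)]
glue [([152.1, 182.1], 0.8)]
grout [([156.2, 368.1], 0.96)]
slate []
tile [([177.6, 217.7], 0.72)]
side [0.21477927 1.26134257 1.18769564]
knob [([250.4, 271.7], 0.52)]
jaw_face [([252.4, 273.6], 0.89)]
panel [([205.2, 286.4], 0.63)]
cramp [([233.8, 276.9], 0.67)]
glue [([251.2, 219.5], 0.71)]
grout [([164.0, 267.2], 0.67)]
slate [([342.3, 290.8], 0.72), ([269.8, 310.3], 0.42)]
tile []
{'time_s': 0.9, 'joint_positions': array([-1.31349902e+00,  5.27465777e-01,  1.43269554e+00,  1.98659873e-06,
        1.18144089e+00, -1.78541411e-01]), 'qd': array([ 1.12592718e-03,  1.13457306e-03,  2.98052307e-05,  9.24689809e-04,
       -3.94715129e-04,  3.28800285e-04]), 'joint_efforts': array([-6.02142336e-05, -4.39999115e+01, -1.76989210e+01,  6.34027761e-02,
        5.03366499e-02, -1.37126329e-05]), 'position': array([ 0.26385262, -0.56654077,  0.22257087]), 'tcp_rot': array([-3.14158358e+00, -3.50434620e-06,  4.35837967e-01]), 'force': array([-0.04305871, -0.10604697,  0.2360234 ]), 'wrist_torque': array([ 0.02147876,  0.02894573, -0.01208573]), 'gripper_width': 0.999948496641308}
```

View pics/top0.png

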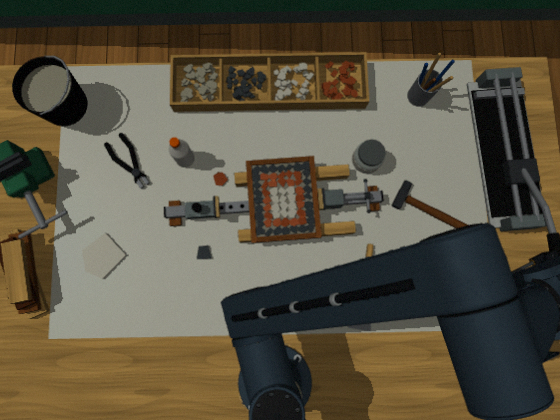

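View pics/side0.png

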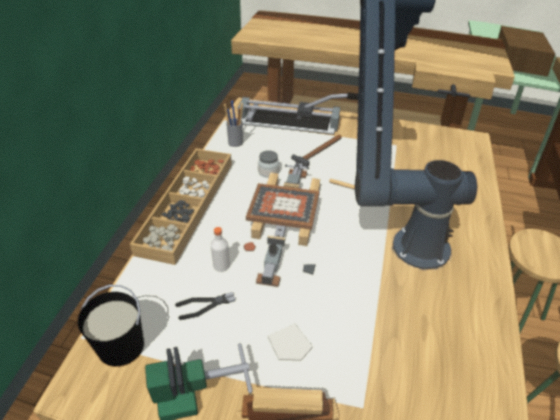

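```bash
python3 - <<'E'
from h import *
a=cv2.imread("pics/top0.png")[140:260,160:320];b=cv2.imread("pics/side0.png")[180:300,210:340]
a=cv2.resize(a,None,fx=5,fy=5,interpolation=3)[:600];b=cv2.resize(b,None,fx=6,fy=5,interpolation=3)
cv2.imwrite("pics/c1.png",a)
b=cv2.imread("pics/side0.png")[180:290,210:340];cv2.imwrite("pics/c2.png",cv2.resize(b,None,fx=5,fy=5,interpolation=3))
E
```

```text
(no output)
```

View pics/c1.png

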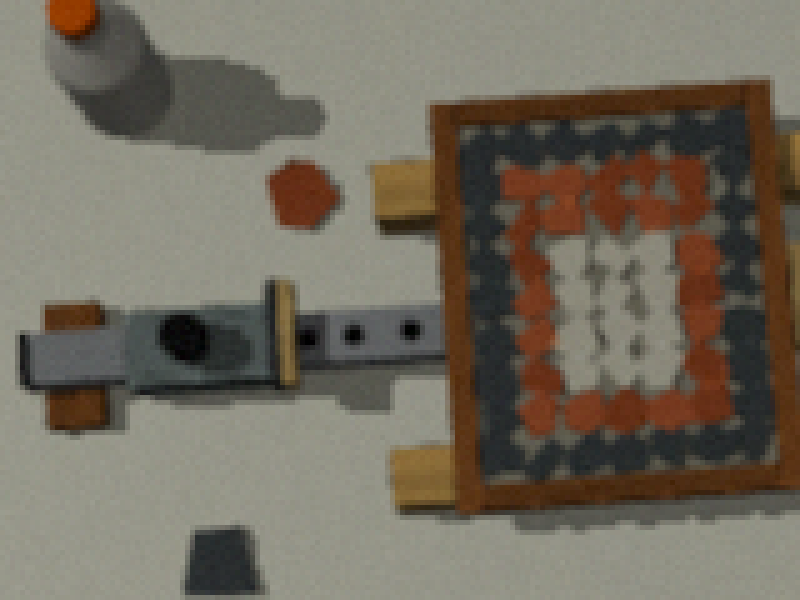

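View pics/c2.png

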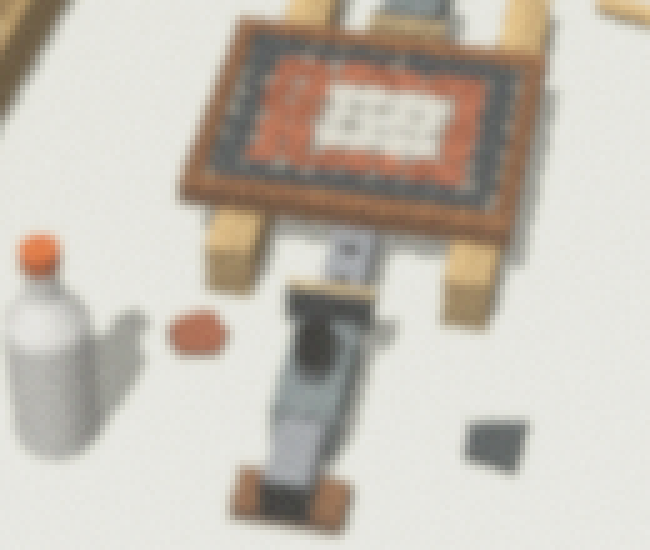

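```bash
python3 - <<'E'
from h import *
T=lambda x,y:[140+(y-2)/5,160+(x-2)/5]
S=lambda x,y:[180+(y-2)/5,210+(x-2)/5]
k,e=tri(T(185,338),S(316,345));print("knob",k,e)
print("net",tri([206.3,194.3],[250.4,271.7]))
a=atz("top",T(25,360),.048);b=atz("top",T(445,333),.048);print("tube end/near",a,b)
P=[atz("top",T(*p),.068) for p in((432,103),(459,512),(770,80),(805,488))];print("panel corners",*P)
print("pad",atz("top",T(297,282),.07),atz("top",T(297,384),.07))
for h in((310,337),(353,335),(411,330)):print("hole",atz("top",T(*h),.048))
d=a-b;print("axis yaw of +y",np.degrees(np.arctan2(-d[0],d[1])))
for i in((0,1),(2,3)):
  d=P[i[0]]-P[i[1]];print("panel edge yaw",np.degrees(np.arctan2(d[1],d[0])))
E
```

```text
knob [0.49115065 0.21119276 0.07988137] 0.0021045961730616247
net (array([0.49363375, 0.21801412, 0.07780892]), np.float64(0.003272016045222143))
tube end/near [0.48649104 0.30906688 0.048     ] [0.49787679 0.06510975 0.048     ]
panel corners [0.6305769 0.0703205 0.068    ] [0.39153427 0.05755377 0.068     ] [ 0.6409252  -0.12725391  0.068     ] [ 0.40143787 -0.13877492  0.068     ]
pad [0.52535349 0.14881062 0.07      ] [0.46614475 0.14885674 0.07      ]
hole [0.49697052 0.14362812 0.048     ]
hole [0.49768744 0.11862383 0.048     ]
hole [0.50001478 0.08487017 0.048     ]
axis yaw of +y 2.6721189653515856
panel edge yaw 3.057132235716732
panel edge yaw 2.7542046756066636
```

```bash
python3 -m pendant '[[0,0,0,-0.169,100],[0,0,0,-0.169,100],[0,0,0,-0.169,100],[0,0,0,-0.169,100],[0,0,0,-0.169,100],[0,0,0,-0.169,100],[0,0,0,-0.17,100]]' 30; python3 -m pendant '[[50,17,0,0,100],[50,17,0,0,100],[50,17,0,0,100],[50,17,0,0,100],[50,17,0,0,100],[50,17,0,0,100],[50,17,0,0,100],[50,17,0,0,100],[50,17,0,0,100],[50,17,0,0,100]]'; python3 - <<'E'
from h import *
print(atz("top",[142.5,174.5],.17),atz("top",[149,178],.12))
E
```

```text
time_s: 1.78
position: [0.2639, -0.5665, 0.2226]
tcp_rot: [-3.142, -0.0, 1.625]
force: [0.5, 0.1, 0.1]
gripper_width: 1.0
time_s: 3.02
position: [0.4098, -0.0574, 0.2229]
tcp_rot: [3.14, 0.001, 1.619]
force: [0.9, -0.5, 0.8]
gripper_width: 0.998
[0.65500434 0.25816944 0.17      ] [0.65202666 0.25845665 0.12      ]
```

```bash
python3 -m pendant '[[53,19,0,0,100],[53,19,0,0,100],[53,19,0,0,100],[53,19,0,0,100],[52,18,0,0,100],[0,0,40,0,100],[0,0,40,0,100],[0,0,10,0,100],[0,0,0,0,100],[0,0,0,0,100]]'; python3 - <<'E'
from h import *
a=bot.read_camera("top")[130:270,150:290];b=bot.read_camera("side")[170:310,200:340]
im=np.hstack([cv2.resize(x,(400,400),interpolation=2) for x in(a,b)])
im=cv2.resize(im,(800,400));cv2.imwrite("pics/d1.png",im[...,::-1])
print(proj("top",bot.observe()["position"]),proj("side",bot.observe()["position"]))
E
```

```text
time_s: 4.28
position: [0.4914, 0.2095, 0.134]
tcp_rot: [3.138, -0.0, 1.619]
force: [0.7, -0.4, 0.4]
gripper_width: 0.997
[np.float64(204.18720574603736), np.float64(194.15001461498912)] [np.float64(236.24508740133913), np.float64(272.60935186594105)]
```

View pics/d1.png

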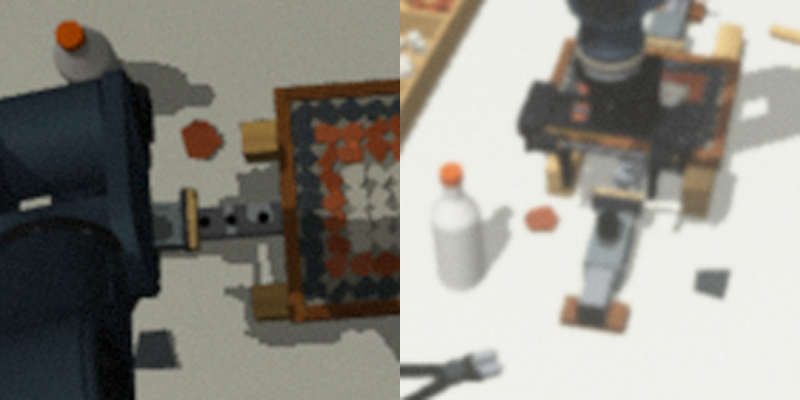

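```bash
python3 -m pendant '[[1.5,0,20,0,100],[0,0,20,0,100],[0,0,20,0,100],[0,0,6,0,100],[0,0,6,0,100],[0,0,0,0,100]]'; python3 - <<'E'
from h import *
b=bot.read_camera("side")[190:290,210:340];cv2.imwrite("pics/d2.png",cv2.resize(b,(780,600),interpolation=2)[...,::-1])
E
```

```text
time_s: 5.12
position: [0.4903, 0.211, 0.0609]
tcp_rot: [3.141, -0.0, 1.62]
force: [-0.5, -0.6, 0.2]
gripper_width: 0.998
```

View pics/d2.png

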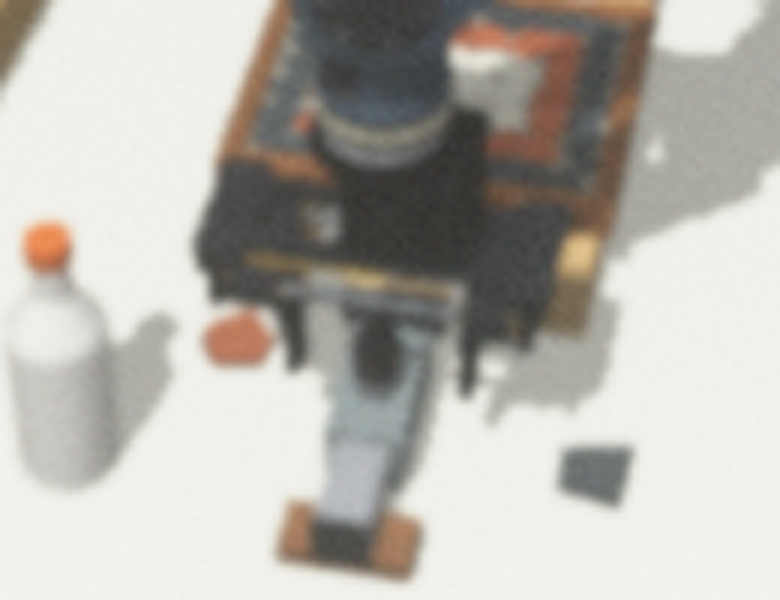

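```bash
python3 -m pendant '[[0,0,0,0,60],[0,0,0,0,40],[0,0,0,0,15],[0,0,0,0,15],[0,0,0,0,15],[0,0,0,0,15]]' 5
```

```text
time_s: 5.92
position: [0.4901, 0.211, 0.0605]
tcp_rot: [-3.142, 0.0, 1.62]
force: [-0.6, -0.0, 1.0]
gripper_width: 0.4
```

```bash
python3 -m pendant '[[0,0,0,0,15],[0,0,0,0,15],[0,0,0,0,15],[0,0,0,0,15]]' 5
```

```text
time_s: 6.42
position: [0.4915, 0.2111, 0.0608]
tcp_rot: [3.139, -0.0, 1.62]
force: [4.4, 0.2, -1.4]
gripper_width: 0.294
```

```bash
python3 -m pendant '[[0,1,0,0,15],[0,0,0,0,15]]' 5;  python3 -m pendant '[[0,0,0,0,10],[0,0,0,0,10]]' 35
```

```text
time_s: 6.68
position: [0.4915, 0.2111, 0.0608]
tcp_rot: [3.141, -0.0, 1.62]
force: [3.9, -1.1, 0.1]
gripper_width: 0.295
time_s: 6.92
position: [0.4916, 0.2111, 0.0608]
tcp_rot: [3.14, -0.0, 1.62]
force: [4.3, 0.5, 0.5]
gripper_width: 0.286
```

```bash
python3 -m pendant '[[0,0.5,-2,0,10],[0,0,-2,0,10],[0,0,-2,0,10],[0,0,0,0,10]]';  python3 -m pendant '[[0,0,-2,0,10],[0,0,-2,0,10],[0,0,-2,0,10],[0,0,-2,0,10],[0,0,0,0,10],[0,0,0,0,10]]'
```

```text
time_s: 7.42
position: [0.4914, 0.2109, 0.0659]
tcp_rot: [-3.141, 0.0, 1.62]
force: [5.3, 0.3, -7.3]
gripper_width: 0.292
time_s: 8.18
position: [0.4913, 0.211, 0.0734]
tcp_rot: [-3.141, 0.0, 1.62]
force: [6.8, 0.4, -10.1]
gripper_width: 0.289
```

```bash
python3 -m pendant '[[0,1,-1.3,0,10],[0,0,0,0,10],[0,0,0,0,10]]'
```

```text
time_s: 8.55
position: [0.4914, 0.2111, 0.0751]
tcp_rot: [-3.139, 0.0, 1.62]
force: [3.4, 2.1, -11.1]
gripper_width: 0.287
```

```bash
python3 -m pendant '[[-5,0,0,0,10],[-6,0,0,0,10],[-6,0,0,0,10],[-6,0,0,0,10],[-6,0,0,0,10],[-6,0,0,0,10],[-6,0,0,0,10],[-6,0,0,0,10],[-5,0,0,0,10],[0,0,0,0,10]]'
```

```text
time_s: 9.8
position: [0.4944, 0.1591, 0.0756]
tcp_rot: [-3.14, -0.0, 1.619]
force: [4.1, 2.0, -12.2]
gripper_width: 0.284
```

```bash
python3 -m pendant '[[-4,0,0,0,10],[-4,0,0,0,10],[-4,0,0,0,10],[-4,0,0,0,10],[-4,0,0,0,10],[-2,0,0,0,10],[0,0,0,0,10]]';  python3 - <<'E'
from h import *
a=bot.read_camera("top")[150:250,170:300];b=bot.read_camera("side")[180:280,210:340]
im=np.vstack([cv2.resize(x,(390,300),interpolation=2) for x in(a,b)])
cv2.imwrite("pics/e1.png",im[...,::-1])
E
```

```text
time_s: 10.68
position: [0.4956, 0.1374, 0.0757]
tcp_rot: [-3.141, -0.0, 1.62]
force: [3.4, 2.7, -10.3]
gripper_width: 0.288
```

View pics/e1.png

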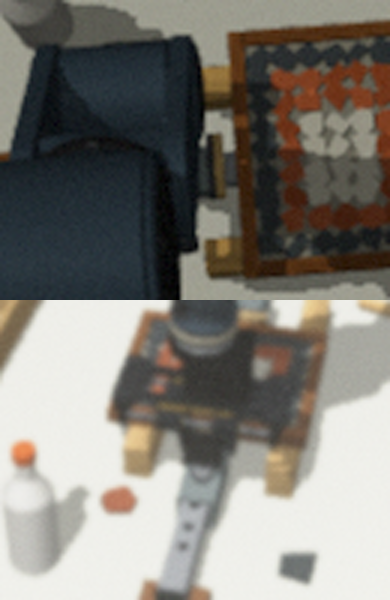

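```bash
python3 -m pendant '[[-1.5,0,0,0,10],[-1.5,0,0,0,10],[-1.5,0,0,0,10],[-1.5,0,0,0,10],[0,0,0,0,10]]'; python3 -m pendant '[[-1,0,0,0,10],[-1,0,0,0,10],[0,0,0,0,10]]'
```

```text
time_s: 11.4
position: [0.4961, 0.1309, 0.0758]
tcp_rot: [-3.141, 0.0, 1.62]
force: [3.0, 2.5, -10.5]
gripper_width: 0.286
time_s: 11.78
position: [0.4962, 0.129, 0.0758]
tcp_rot: [-3.141, 0.0, 1.62]
force: [1.5, 2.4, -11.1]
gripper_width: 0.287
```

```bash
python3 -m pendant '[[-0.7,0,0,0,10],[-0.7,0,0,0,10],[0,0,0,0,10]]'; python3 -m pendant '[[-0.7,0,0,0,10],[0,0,0,0,10]]';python3 - <<'E'
from h import *
a=bot.read_camera("top")[180:230,225:265]
cv2.imwrite("pics/e2.png",cv2.resize(a,(480,600),interpolation=2)[...,::-1])
E
```

```text
time_s: 12.15
position: [0.4963, 0.1277, 0.0758]
tcp_rot: [-3.141, 0.0, 1.62]
force: [1.5, 3.2, -10.5]
gripper_width: 0.288
time_s: 12.4
position: [0.4964, 0.127, 0.0758]
tcp_rot: [-3.141, 0.0, 1.62]
force: [1.2, 3.2, -10.9]
gripper_width: 0.289
```

View pics/e2.png

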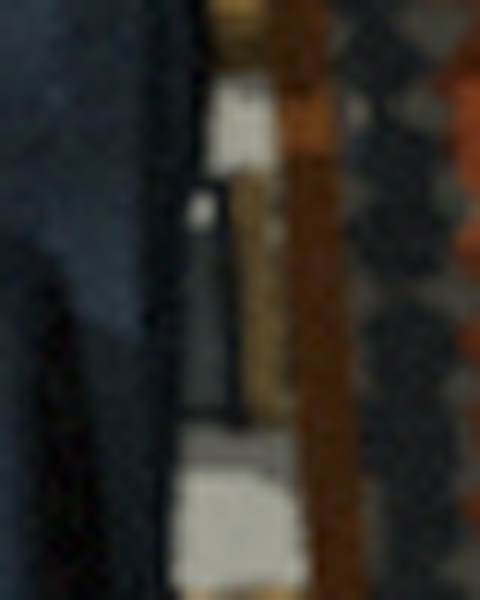

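```bash
python3 -m pendant '[[-0.7,0,0,0,10],[0,0,0,0,10]]';python3 -m pendant '[[-0.7,0,0,0,10],[0,0,0,0,10]]';python3 -m pendant '[[-0.7,0,0,0,10],[0,0,0,0,10]]'
```

```text
time_s: 12.7
position: [0.4965, 0.1263, 0.0758]
tcp_rot: [-3.141, 0.0, 1.62]
force: [0.6, 2.2, -11.2]
gripper_width: 0.288
time_s: 12.95
position: [0.4965, 0.1257, 0.0758]
tcp_rot: [-3.141, -0.0, 1.62]
force: [0.7, 2.3, -11.4]
gripper_width: 0.29
time_s: 13.2
position: [0.4966, 0.1256, 0.0759]
tcp_rot: [-3.141, -0.001, 1.619]
force: [0.7, 5.1, -11.6]
gripper_width: 0.288
```

```bash
python3 -m pendant '[[-0.5,0,0,0,10],[0,0,0,0,10]]';python3 -m pendant '[[-0.5,0,0,0,10],[0,0,0,0,10]]'
```

```text
time_s: 13.45
position: [0.4966, 0.1255, 0.0759]
tcp_rot: [-3.142, -0.002, 1.619]
force: [0.6, 6.8, -11.1]
gripper_width: 0.29
time_s: 13.7
position: [0.4966, 0.1255, 0.0759]
tcp_rot: [3.141, -0.002, 1.618]
force: [1.9, 8.0, -11.4]
gripper_width: 0.288
```

```bash
python3 -m pendant '[[1.2,0,0,0,10],[0,0,0,0,10]]';python3 -m pendant '[[0,0,1.5,0,10],[0,0,1.5,0,10],[0,0,1.5,0,10],[0,0,0,0,10]]';python3 -m pendant '[[0,0,1,0,10],[0,0,0,0,10]]';python3 -m pendant '[[0,0,1,0,10],[0,0,0,0,10]]'
```

```text
time_s: 13.95
position: [0.4966, 0.1256, 0.0758]
tcp_rot: [-3.141, -0.001, 1.62]
force: [0.9, 5.6, -11.5]
gripper_width: 0.289
time_s: 14.45
position: [0.4966, 0.1256, 0.0714]
tcp_rot: [-3.141, -0.001, 1.619]
force: [-0.7, 6.1, -8.8]
gripper_width: 0.285
time_s: 14.7
position: [0.4966, 0.1256, 0.0705]
tcp_rot: [-3.141, -0.001, 1.619]
force: [-0.2, 5.7, -8.8]
gripper_width: 0.288
time_s: 14.95
position: [0.4967, 0.1256, 0.0697]
tcp_rot: [-3.142, -0.001, 1.619]
force: [0.2, 5.1, -7.8]
gripper_width: 0.287
```

```bash
python3 -m pendant '[[0.5,0,0.7,0,10],[0,0,0,0,10]]';python3 -m pendant '[[0,0,0.7,0,10],[0,0,0,0,10]]'
```

```text
time_s: 15.2
position: [0.4967, 0.1256, 0.0696]
tcp_rot: [3.141, 0.0, 1.62]
force: [-0.6, 3.7, 1.5]
gripper_width: 0.288
time_s: 15.45
position: [0.4968, 0.1256, 0.0694]
tcp_rot: [3.141, 0.0, 1.62]
force: [-3.4, 3.8, 8.8]
gripper_width: 0.288
```

```bash
python3 -m pendant '[[0.5,0,-0.3,0,10],[0.5,0,0,0,10],[0.5,0,0,0,10],[0.5,0,0,0,10],[0,0,0,0,10]]';python3 -m pendant '[[0.5,0,0,0,10],[0.5,0,0,0,10],[0.5,0,0,0,10],[0.5,0,0,0,10],[0,0,0,0,10]]'
```

```text
time_s: 16.08
position: [0.4967, 0.126, 0.0695]
tcp_rot: [3.141, 0.003, 1.621]
force: [-2.9, -3.1, 7.3]
gripper_width: 0.29
time_s: 16.7
position: [0.4971, 0.1272, 0.0695]
tcp_rot: [3.141, 0.004, 1.622]
force: [-2.6, -6.3, 6.6]
gripper_width: 0.288
```

```bash
python3 -m pendant '[[0.5,-0.3,-0.4,0,10],[0.5,0,0,0,10],[0.5,0,0,0,10],[0.5,0,0,0,10],[0,0,0,0,10]]';python3 -m pendant '[[0.5,0,0,0,10],[0.5,0,0,0,10],[0.5,0,0,0,10],[0.5,0,0,0,10],[0,0,0,0,10]]'
```

```text
time_s: 17.32
position: [0.4974, 0.1297, 0.0696]
tcp_rot: [3.139, 0.003, 1.621]
force: [-0.1, -5.9, 3.0]
gripper_width: 0.289
time_s: 17.95
position: [0.4976, 0.1317, 0.0696]
tcp_rot: [3.139, 0.003, 1.621]
force: [-0.1, -5.6, 2.4]
gripper_width: 0.286
```

```bash
python3 -m pendant '[[0.5,0,0,0,10],[0.5,0,0,0,10],[0.5,0,0,0,10],[0.5,0,0,0,10],[0,0,0,0,10]]';python3 -m pendant '[[0.5,0,0,0,10],[0.5,0,0,0,10],[0.5,0,0,0,10],[0.5,0,0,0,10],[0,0,0,0,10]]'
```

```text
time_s: 18.58
position: [0.4976, 0.1338, 0.0696]
tcp_rot: [3.138, 0.003, 1.621]
force: [-0.1, -6.4, 3.2]
gripper_width: 0.286
time_s: 19.2
position: [0.4976, 0.1357, 0.0695]
tcp_rot: [3.138, 0.003, 1.621]
force: [0.5, -5.7, 2.3]
gripper_width: 0.288
```

```bash
python3 -m pendant '[[0.5,0,0,0,10],[0.5,0,0,0,10],[0.5,0,0,0,10],[0.5,0,0,0,10],[0,0,0,0,10]]'
```

```text
time_s: 19.82
position: [0.4975, 0.1378, 0.0695]
tcp_rot: [3.138, 0.003, 1.621]
force: [-0.3, -6.0, 2.1]
gripper_width: 0.288
```

```bash
python3 -m pendant '[[0.5,0,0,0,10],[0.5,0,0,0,10],[0.5,0,0,0,10],[0.5,0,0,0,10],[0.5,0,0,0,10],[0.5,0,0,0,10],[0.5,0,0,0,10],[0.5,0,0,0,10],[0,0,0,0,10]]';python3 -m pendant '[[0.5,0,0,0,10],[0.5,0,0,0,10],[0,0,0,0,10]]'
```

```text
time_s: 20.95
position: [0.4955, 0.1438, 0.0681]
tcp_rot: [-3.141, -0.0, 1.62]
force: [0.9, -0.4, -8.3]
gripper_width: 0.29
time_s: 21.32
position: [0.4954, 0.1448, 0.0685]
tcp_rot: [-3.141, -0.0, 1.62]
force: [1.5, -1.0, -7.6]
gripper_width: 0.288
```

```bash
python3 -m pendant '[[0.5,0,0,0,10],[0.5,0,0,0,10],[0,0,0,0,10]]'
```

```text
time_s: 21.7
position: [0.4954, 0.1455, 0.0687]
tcp_rot: [-3.141, 0.0, 1.62]
force: [0.6, -1.7, -6.9]
gripper_width: 0.289
```

```bash
python3 -m pendant '[[0,0,1,0,10],[0,0,1,0,10],[0,0,0,0,10]]'
```

```text
time_s: 22.08
position: [0.4959, 0.1454, 0.0666]
tcp_rot: [3.141, 0.0, 1.62]
force: [0.8, -3.4, -6.7]
gripper_width: 0.29
```

Pin is entering the hole (z 3 mm below riding level, still spring-loaded down). Continue lowering.

```bash
python3 -m pendant '[[0,0,1,0,10],[0,0,1,0,10],[0,0,1,0,10],[0,0,0,0,10]]'; python3 -m pendant '[[0,0,1,0,10],[0,0,1,0,10],[0,0,0,0,10]]'
```

```text
time_s: 22.58
position: [0.496, 0.1454, 0.0637]
tcp_rot: [3.141, 0.0, 1.62]
force: [1.9, -4.5, -4.6]
gripper_width: 0.284
time_s: 22.95
position: [0.496, 0.1456, 0.0617]
tcp_rot: [3.141, 0.0, 1.62]
force: [1.8, -4.2, -5.5]
gripper_width: 0.288
```

```bash
python3 -m pendant '[[-0.4,0,0.8,0,10],[0,0,0,0,10]]'; python3 -m pendant '[[0,0,0,0,40],[0,0,0,0,60],[0,0,0,0,90],[0,0,0,0,90],[0,0,0,0,90],[0,0,0,0,90]]';  python3 -m pendant '[[0,0,-15,0,90],[0,0,-25,0,90],[0,0,-40,0,90],[0,0,-40,0,90],[0,0,-40,0,90],[50,0,0,0,90],[50,0,0,0,90],[50,0,0,0,90],[50,0,0,0,90],[0,0,0,0,90]]'; python3 - <<'E'
from h import *
a=bot.read_camera("top")[150:250,160:300];b=bot.read_camera("side")[180:280,210:340]
im=np.hstack([cv2.resize(x,(400,300),interpolation=2) for x in(a,b)])
cv2.imwrite("pics/f1.png",im[...,::-1])
E
```

```text
time_s: 23.2
position: [0.4958, 0.1453, 0.0609]
tcp_rot: [3.141, -0.0, 1.62]
force: [2.3, -3.5, -4.3]
gripper_width: 0.286
time_s: 23.95
position: [0.4954, 0.1453, 0.0609]
tcp_rot: [-3.142, -0.0, 1.62]
force: [-0.6, 0.0, 0.6]
gripper_width: 0.859
time_s: 25.2
position: [0.4851, 0.3482, 0.2218]
tcp_rot: [3.14, -0.001, 1.624]
force: [-0.3, -0.5, 0.7]
gripper_width: 0.903
```

View pics/f1.png

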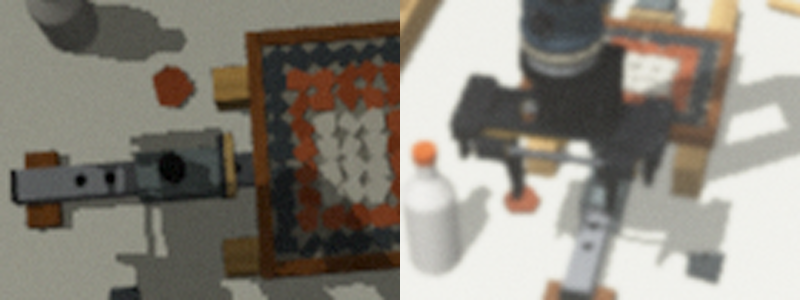

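```bash
python3 -m pendant '[[50,0,0,0,90],[50,0,0,0,90],[50,0,0,0,90],[0,0,0,0,90],[0,0,0,0,90]]'; python3 - <<'E'
from h import *
a=bot.read_camera("top");b=bot.read_camera("side")
g=lambda x:cv2.cvtColor(x,cv2.COLOR_RGB2GRAY).astype(np.float32)
o=cv2.imread("pics/side0.png")[...,::-1]
print("panel shift px side",cv2.phaseCorrelate(g(o)[187:225,250:315].copy(),g(b)[187:225,250:315].copy()))
im=np.hstack([cv2.resize(x,(400,300),interpolation=2) for x in(a[170:240,180:273],b[190:290,210:340])])
cv2.imwrite("pics/f2.png",im[...,::-1])
for z in(.08,.089):print(z,proj("top",[.4955,.1455,z]),proj("side",[.4955,.1455,z]))
E
```

```text
time_s: 25.92
position: [0.4785, 0.4929, 0.2207]
tcp_rot: [-3.141, 0.002, 1.619]
force: [-0.6, -0.5, 0.4]
gripper_width: 0.898
panel shift px side ((-0.03777322685374429, 1.2249504325847695), 0.2610133955876032)
0.08 [np.float64(205.62879400015294), np.float64(219.79766358694414)] [np.float64(234.76607565227243), np.float64(276.2366149903372)]
0.089 [np.float64(205.08295251963125), np.float64(219.46139056888194)] [np.float64(232.8322959706395), np.float64(276.25522737726715)]
```

View pics/f2.png

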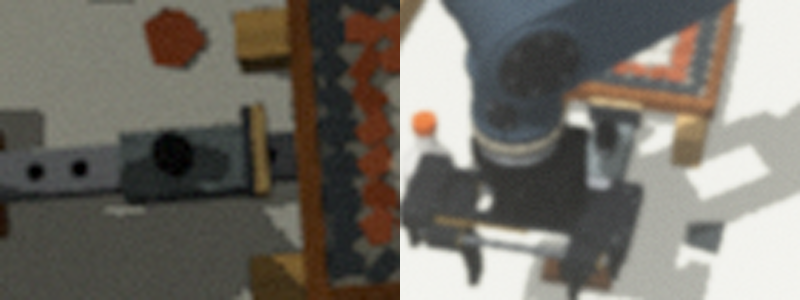

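```bash
python3 - <<'E'
from h import *
a=bot.read_camera("top")
g=lambda x:cv2.cvtColor(np.ascontiguousarray(x),cv2.COLOR_RGB2GRAY)
o=g(cv2.imread("pics/top0.png")[...,::-1])
t=g(a)[165:235,255:312]
r=cv2.matchTemplate(cv2.resize(o[155:245,245:322],None,fx=4,fy=4,interpolation=2),cv2.resize(t,None,fx=4,fy=4,interpolation=2),cv2.TM_CCOEFF_NORMED)
m=cv2.minMaxLoc(r);print(m[1],m[3][0]/4-10,m[3][1]/4-10)
E
```

```text
0.9954162836074829 0.0 0.0
```

Panel has not moved (0 px shift, correlation 0.995). The knob is at home height and the arm is clear, so I'm handing in.

```bash
python3 -c "
from bench import bot
print(bot.close_job(),bot.observe()['time_s'])"
```

```text
the job is handed in; nothing more can be done
the job is handed in; nothing more can be done
```

The jaw is set and the job was handed in shortly after 26 s on the robot's clock, against the 51 s limit. I gripped the knob and lifted it about 14 mm. I slid the jaw about 86 mm until the pad touched the panel, with a peak reading of about 8 N along the tube. I then lowered the pin onto the tube and eased the jaw back about 20 mm. The pin dropped into the first hole, I let go, and I moved the arm clear.

**Last checks:**
- **Pin home:** the knob let go at the same tool height it was first gripped at (0.0609 m against 0.0608 m). The side view also fits the home height: row 234.3 seen, against 234.8 expected if home and 232.8 if riding on the tube.
- **Gap:** about 20 mm between pad and panel. The pin sits at the hole expected from the first pictures.
- **Panel:** no shift in the top picture (0 px, correlation 0.995).

**Checks that disagreed:** a side-view correlation showed a 1.2 px shift of the panel. I set it aside because the arm was covering the panel and the match was weak.

**Not checked:** I did not measure the other things on the bench for movement, though nothing looked displaced in the last crops round the jaw.

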